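# Run the touch-start vortex mixer with a sample tube

### The job

Take the tallest of the three capped tubes out of the rack, stand its round foot in the black rubber cup on top of the vortex mixer and, with the tube held upright, press it straight down so that the cup sinks at least 4 mm of its 7 mm travel: the mixer runs only while the cup is kept down. Keep it pressed for three seconds or more and finish still gripping the tube and pressing, with a firm but not heavy push (under 25 N). Leave the two shorter tubes in the rack and everything else on the bench as it stands.

Things in the scene. Friction and masses are not known exactly. Their poses are not given: they have to be found in the camera images.
- long_tube: the tube to mix: white plastic screw-cap tube with a half-round foot, 155 mm tall, body 20 mm across, black cap 23 mm across covering the top 14 mm; about 30 to 60 g. It stands in one of three rack places (middle or 80 mm to either side), foot 6 mm above the bench, 86 mm of it above the rack's top, up to 2 degrees of lean in its hole. Origin at the lowest point of the foot, z up the tube. Grip it on the body below the cap, for instance 40 mm below the top.
- long_tube_top (a point): centre of the top of the long tube's cap, 155 mm above its origin along its z
- rack: blue plastic tube rack, fixed to the bench, 56 mm wide (x) by 224 mm long (y), 75 mm high, with one row of five holes of 22.5 mm at 40 mm spacing along y (middle, 40 and 80 mm to either side; the three tubes are in the middle and the two end holes); the tubes stand on its 6 mm floor and go straight up and out. Origin under its middle, on the bench; z up
- mixer: white vortex mixer with grey sloping control panel, 150 mm (x) by 125 mm (y), housing top 89 mm above the bench, heavy, does not move. Origin under its middle, on the bench; its panel (dial, rocker switch: leave them) faces its -x; the cup stands 14 mm to +x of the origin, on its middle line
- cup (a joint): how far the rubber cup is pressed down, m: 0 up at rest, 0.007 on its stop. A spring pushes it up: 4 N are needed to start it, 7.7 N hold it at 4 mm, about 10.4 N at the stop (4.05 N + 0.9 N per mm). It rises again when released
- cup_seat (a point): middle of the floor inside the cup's recess, where the foot stands; moves with the cup; 113 mm above the bench at rest. The cup is a black rubber bowl 44 mm across; its recess is 16 mm deep and about 30 mm across at the rim (rim 16 mm above this point), about 28 mm at the floor; z up
- short_tube_a: capped round-bottomed tube like long_tube but only 105 mm tall (20 mm body, 23 mm black cap), standing in one of the rack's holes; origin at the lowest point of its foot, z up the tube. Leave it there.
- short_tube_b: capped round-bottomed tube like long_tube but only 105 mm tall (20 mm body, 23 mm black cap), standing in one of the rack's holes; origin at the lowest point of its foot, z up the tube. Leave it there.
- reagent_bottle: amber bottle with black cap, 68 mm across, 145 mm tall, on the bench beyond the rack and mixer; origin under its middle
- wash_bottle: white wash bottle with a bent spout, 66 mm across, 190 mm tall, on the bench beyond the rack and mixer; origin under its middle
- beaker: glass beaker, 70 mm across, 90 mm tall, on the bench beyond the rack and mixer; origin under its middle
- mortar: white porcelain mortar with its pestle, 96 mm across, pestle end 80 mm above the bench; origin under its middle
- crucible: small white porcelain crucible, 38 mm across, 34 mm tall, on the bench in the middle; origin under its middle
- spatula: flat steel laboratory spatula, 185 mm long (x), 4 mm thick, lying on the bench between rack and mixer; origin under its middle

How it is judged:
By the outcome, as a careful person would: the job done as asked, in the order asked, and still so for the second after the job is handed in, while the arm keeps its last pose, push and grip.
It also fails if it takes over 51 s, if anything falls off the work surface, if the arm or the gripper's body presses on something with over 40 N, if the wrist force passes 120 N, or if a joint passes its speed limit or range.

### The arm

A 6-joint arm with a two-finger parallel gripper is mounted at the origin on the work surface. World frame = base frame: x ahead of the robot, y to its left, z up, the work surface at z = 0. Lengths are in m, angles in degrees, forces in N, time in s.
With the tool pointing down it reaches from about 0.25 to 0.725 m from the base axis. Payload 9.7 kg.
Tool frame: the origin (TCP) lies midway between the tips of the shut fingers; the grasp point (between the pads) lies bot.hold_point_z behind it (bot.hold_point_z is the distance from the TCP to the grasp point, in m); z points along the fingers, y is the line along which they close (so a half turn about z gives the same grasp; the last joint's range is limited). The gripper opens to 85 mm and grips with 20 to 120 N. Pads are 22 mm wide; open, the fingers measure 114 mm over their backs; the gripper's body (76 mm by 85 mm) begins 54 mm behind the grasp point. The pads swing forward as they close: fully open they stand 13 mm farther back than shut.
Start: joints at [-75.917, 4.979, 10.078, 95.1, 0, 90], TCP at [0.134, -0.533, 0.231] pointing down, gripper open.
Joint ranges: [-179.16, 179.16], [-48.56, 103.87], [-65.8, 70.77], [-126.05, 130.52], [-82.76, 87.17], [-180, 180]. Speed limits (degrees/s): [127.2, 127.2, 147.25, 180, 180, 180].

### API

Orientations are given as [roll, pitch, yaw] about the fixed x, y, z axes, in that order (R = Rz(yaw) Ry(pitch) Rx(roll)).
In Python, from workcell import bot, camera, camera_model, ticket gives the robot as it stands.
- The arm moves only by the tool send_rows, never from a script. Its argument "targets" is text: rows parted by semicolons, each of 5 numbers parted by spaces: the shift along the tool's x, y, z in mm, then the turn about the tool's z in degrees, then the closure in counts, from 0 (fully open) to 255 (shut). A call has 1 to 20 rows; each row is the pose to reach, as a shift and turn from the pose commanded when the call began, along the tool's axes at that moment; what a row does not reach only later rows make up. A row lasts 1/8 s, in which the tool goes at most 62.5 mm and 10.7 degrees, less where a joint would pass 70% of its speed; a pose out of reach is approached as far as the arm can. A call with a gripper value outside its range is refused whole. The fingers move at their own pace and stop on an object; "newtons" is the grip in N (left out, the last holds). Time passes only in rows, so rows that repeat a pose let the fingers close. It gives the time, the measured TCP pose, the force, the opening and the grip force at its end, in the units of the state.
- bot.get_obs(): the state, without advancing time (a new reading comes with each control period).
- camera(name): name is "scene" or "side" or "wrist"; returns the picture (384x512x3 uint8, blue, green, red); there is no depth.
- camera_model(name): a dict with "K" (3x3 intrinsics, pixels), "pose" (4x4, takes a point from camera to world coordinates); the wrist camera has in their place "T_tool_cam" (4x4, takes a point from camera to tool coordinates, whose origin is the TCP and whose axes are the flange's). Camera axes: x right, y down, z forward; pixel columns grow to the right and rows downward; lengths in m; the calibration is good to about 2 mm. A picture is of the moment at which its call begins: read the wrist's pose just before it. camera_model takes no time and is no camera call.
- ticket.job_done(): hands the job in; it is judged then, once.
The state is a dict: "time": time; "q": joint angles; "qd": joint speeds; "joint_efforts": joint torques, N m; "ee_pos": TCP position; "tcp_rot": TCP orientation; "wrist_force": force on the tool from outside, world axes, zero at the start; "torque": the same for the moment, N m; "opening": finger opening in m; "grasp_force": force on a finger pad.
Only numpy, scipy, OpenCV 4.12 (cv2) and the standard library are available. Lean on these libraries where they do the work, as an engineer would, in place of code of your own. Each camera call takes 0.05 s, during which the arm holds its last target. There are 200 camera calls.

## Working session

There is one attempt and no reset: what is moved stays moved. The work goes in short steps, Python scripts to look and compute and a tool call to move; the robot and the scene stay as the last step left them, time stands still between calls to the robot, and variables do not carry over. Pictures are saved under pics/ and viewed, at most 10 in all, crops included, and the job is handed in when it is done.

Besides the shell and the picture viewer there is one more tool, called as name(argument=value, ...) on one line, values as JSON. send_rows: Moves the arm, as the interface text tells. Its arguments: {"type":"object","properties":{"targets":{"type":"string"},"newtons":{"type":"number"}},"required":["targets"]}

```bash
mkdir -p pics; ls
python3 - <<'E'
from workcell import bot,camera,camera_model
import cv2,numpy as np
o=bot.get_obs();print(o,bot.hold_point_z)
for n in("scene","side"):
    cv2.imwrite(f"pics/{n}0.png",camera(n));m=camera_model(n);print(n,np.round(m["K"],1).tolist(),np.round(m["pose"],4).tolist())
print(camera_model("wrist"))
E
```

```text
pics
{'time': 0.0, 'q': array([-7.59162654e+01,  5.01187488e+00,  1.00330047e+01,  9.50996688e+01,
       -4.09173257e-04,  8.99988783e+01]), 'qd': array([ 0.02087718,  0.0022013 , -0.02781515, -0.07255314,  0.00066751,
        0.01561262]), 'joint_efforts': array([-1.57052211e-03, -5.20393002e+01,  4.64799142e+01,  1.62578851e-02,
        3.07522566e-05,  3.84311207e-06]), 'ee_pos': array([ 0.13377691, -0.53323719,  0.23056266]), 'tcp_rot': array([-1.79921461e+02,  4.07635331e-04,  1.40848568e+01]), 'wrist_force': array([ 0.76566259,  0.76757403, -0.04590487]), 'torque': array([-0.02105583,  0.04488515, -0.00565718]), 'grasp_force': 0.0, 'opening': 0.0853810300257262} 0.0187
scene [[424.8, 0.0, 254.2], [0.0, 424.8, 194.5], [0.0, 0.0, 1.0]] [[0.861, 0.4302, -0.2715, 0.8864], [0.5085, -0.7139, 0.4814, -0.4633], [0.0133, -0.5525, -0.8334, 0.9293], [0.0, 0.0, 0.0, 1.0]]
side [[363.6, 0.0, 255.0], [0.0, 363.6, 189.9], [0.0, 0.0, 1.0]] [[-0.7852, -0.4194, 0.4556, 0.2217], [-0.6192, 0.5186, -0.5897, 0.4941], [0.011, -0.7451, -0.6669, 0.6865], [0.0, 0.0, 0.0, 1.0]]
{'K': array([[278.59297009,   0.        , 253.80754372],
       [  0.        , 278.59297009, 186.11470289],
       [  0.        ,   0.        ,   1.        ]]), 'T_tool_cam': array([[-1.40274823e-03, -9.61762761e-01, -2.73880308e-01,
         6.95264345e-02],
       [ 9.99998595e-01, -1.09765072e-03, -1.26722026e-03,
        -8.71630006e-04],
       [ 9.18140344e-04, -2.73881701e-01,  9.61762950e-01,
        -1.41544849e-01],
       [ 0.00000000e+00,  0.00000000e+00,  0.00000000e+00,
         1.00000000e+00]])}
```

View pics/scene0.png

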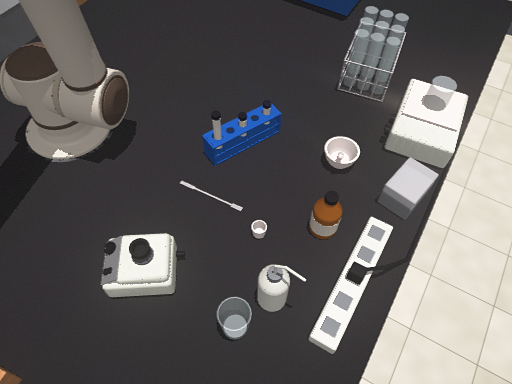

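View pics/side0.png

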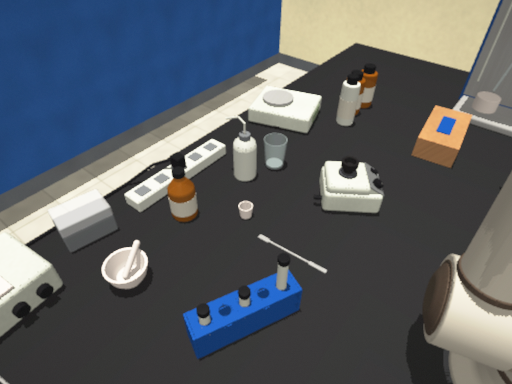

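The scene view shows the long tube's cap at about (216,115), at the rack end nearest the robot, and the mixer cup at (141,248). In the side view they are at (284,258) and (349,164). I'll zoom in on both.

Run:
```python
import cv2,numpy as np
s=cv2.imread("pics/scene0.png");d=cv2.imread("pics/side0.png")
def c(i,x,y,w=60,h=45):
    p=i[y:y+h,x:x+w]; p=np.clip(255*(p/255.)**.45,0,255).astype(np.uint8)
    return cv2.resize(p,(400,300),interpolation=cv2.INTER_CUBIC)
cv2.imwrite("pics/z0.png",np.vstack([np.hstack([c(s,190,100),c(s,110,230)]),np.hstack([c(d,255,245),c(d,320,145)])]))
```

```text
(no output)
```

View pics/z0.png

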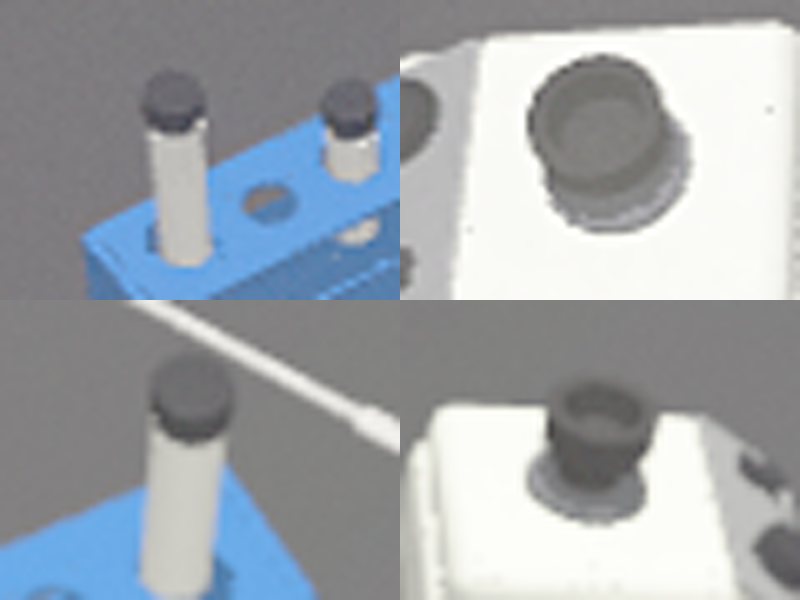

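```bash
cat > h.py <<'E'
import numpy as np
from workcell import bot,camera,camera_model
def ray(n,uv):
    m=camera_model(n);P=m["pose"];d=P[:3,:3]@np.linalg.solve(m["K"],[*uv,1]);return P[:3,3],d/np.linalg.norm(d)
def plane(n,uv,z):
    p,d=ray(n,uv);return p+d*(z-p[2])/d[2]
def tri(a,b):
    (p,d),(q,e)=ray("scene",a),ray("side",b)
    s,t=np.linalg.lstsq(np.c_[d,-e],q-p,rcond=None)[0];x,y=p+s*d,q+t*e
    return (x+y)/2*1000,np.linalg.norm(x-y)*1000
E
python3 - <<'E'
from h import *
np.set_printoptions(precision=1,suppress=True)
for nm,a,b,z in(("cap",(216.2,113.5),(283.9,256.2),.161),("cup",(139.4,247.5),(350.3,161.5),.129),("base",(217.75,138.2),(281.7,287.7),.075)):
    print(nm,*tri(a,b),plane("scene",a,z)*1e3,plane("side",b,z)*1e3)
# rack row direction via caps a
print(plane("scene",(242.5,115),.111)*1e3,plane("scene",(267,102.5),.111)*1e3)
o=bot.get_obs();print(o["time"])
E
```

```text
cap [431.  138.3 160.7] 3.9981858958390006 [432.8 139.1 161. ] [429.3 137.3 161. ]
cup [ 484.8 -238.2  125.5] 4.067156743724705 [ 488.5 -238.3  129. ] [ 481.7 -235.3  129. ]
base [427.9 139.7  65. ] 4.140732576099994 [434.9 133.9  75. ] [422.9 144.2  75. ]
[465.5 209.8 111. ] [497.9 283.6 111. ]
0.1
```

send_rows(targets="450 -579 0 0 0;450 -579 0 0 0;450 -579 0 0 0;450 -579 0 0 0;450 -579 0 0 0;450 -579 0 0 0;450 -579 0 0 0;450 -579 0 0 0;450 -579 0 0 0;450 -579 0 0 0;450 -579 0 0 0;450 -579 0 0 0;450 -579 0 0 0;450 -579 0 0 0;450 -579 0 0 0;450 -579 0 0 0;450 -579 0 0 0;450 -579 0 0 0;450 -579 0 0 0;450 -579 0 0 0", newtons=80)

```text
time: 2.6
ee_pos: [0.4338, 0.1217, 0.2313]
tcp_rot: [-179.3, 0.0, 15.3]
wrist_force: [0.7, 0.6, -0.1]
opening: 0.0859
grasp_force: 0.0
```

Run:
```python
from h import *
import cv2
o=bot.get_obs();print(o["ee_pos"],o["tcp_rot"],o["time"],o["q"])
i=camera("wrist");cv2.imwrite("pics/w1.png",i)
cv2.imwrite("pics/w1g.png",np.clip(255*(i/255.)**.5,0,255).astype(np.uint8))
```

```text
[0.43377293 0.1217102  0.23127671] [-1.79290970e+02  5.69077257e-03  1.52828722e+01] 2.6 [ 15.22480635  -8.55330285  -3.11264461  95.44706761   0.70902431
 179.94192975]
```

View pics/w1g.png

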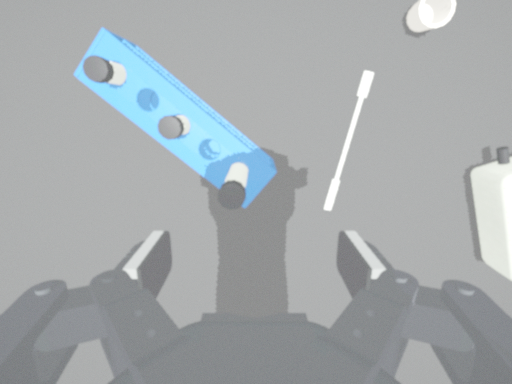

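The wrist view shows the long tube's cap centre at about (232,192). Joint 6 is near its limit, so I'll turn the tool to raise the yaw, which also makes the fingers close across the row.

```bash
cat >> h.py <<'E'
from scipy.spatial.transform import Rotation as Ro
def wray(uv,o=None):
    o=o or bot.get_obs();m=camera_model("wrist");R=Ro.from_euler("xyz",o["tcp_rot"],degrees=True).as_matrix();T=m["T_tool_cam"]
    return R@T[:3,3]+o["ee_pos"], R@T[:3,:3]@np.linalg.solve(m["K"],[*uv,1])
def wplane(uv,z):
    p,d=wray(uv);return 1e3*(p+d*(z-p[2])/d[2])
def shift(x,y,o=None):
    o=o or bot.get_obs();R=Ro.from_euler("xyz",o["tcp_rot"],degrees=True).as_matrix()
    return R.T@(np.array([x,y,o["ee_pos"][2]*1e3])-o["ee_pos"]*1e3)
E
python3 - <<'E'
from h import *
print(wplane((232,193),.161),wplane((170,127),.111),wplane((97,68),.111))
E
```

```text
[431.99076689 141.3482646  161.        ] [462.45296991 212.65055539 111.        ] [495.64222204 283.99439274 111.        ]
```

send_rows(targets="0 0 0 -10 0;0 0 0 -20 0;0 0 0 -30 0;0 0 0 -40 0;0 0 0 -50 0;0 0 0 -50 0;0 0 0 -50 0;0 0 0 -50 0")

```text
time: 3.65
ee_pos: [0.4337, 0.1217, 0.2313]
tcp_rot: [-179.5, -0.5, 65.2]
wrist_force: [-0.6, -0.1, -0.3]
opening: 0.0854
grasp_force: 0.0
```

send_rows(targets="16 -10 0 0 0;16 -10 10 0 0;16 -10 30 0 0;16 -10 40 0 0;16 -10 50 0 0;16 -10 50 0 0;16 -10 50 0 0")

```text
time: 4.53
ee_pos: [0.4313, 0.141, 0.182]
tcp_rot: [-179.6, -0.6, 65.3]
wrist_force: [0.1, -0.3, -0.3]
opening: 0.0854
grasp_force: 0.0
```

Run:
```python
from h import *
import cv2
o=bot.get_obs();print(o["ee_pos"],o["tcp_rot"],o["time"])
i=camera("wrist");g=np.clip(255*(i/255.)**.5,0,255).astype(np.uint8)
cv2.imwrite("pics/w2.png",cv2.resize(g[100:250,160:360],(800,600),interpolation=cv2.INTER_CUBIC))
```

```text
[0.43133869 0.14099531 0.18196459] [-179.56230906   -0.55916905   65.27296317] 4.525
```

View pics/w2.png

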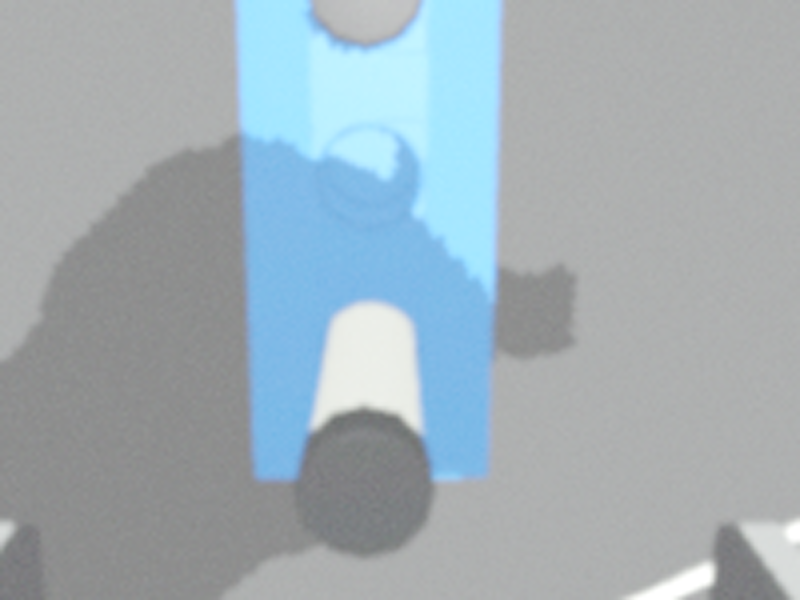

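The cap centre is at about (251,221) in full-image pixels. The finger midline is near column 254, so the tube is almost centred.

Run:
```python
from h import *
w=wplane((251,221),.161);print(w,shift(*w[:2]))
a=wplane((251.7,177),.075);print(a)
```

```text
[429.68734011 143.32765555 161.        ] [ 1.35400579 -2.52968854  0.03242641]
[432.19163163 150.94485541  75.        ]
```

send_rows(targets="1 -2 20 0 0;1 -2 40 0 0;1 -2 60 0 0;1 -2 75 0 0;1 -2 80 0 0;1 -2 80 0 0;1 -2 80 0 100;1 -2 80 0 255;1 -2 80 0 255;1 -2 80 0 255;1 -2 80 0 255;1 -2 80 0 255;1 -2 80 0 255;1 -2 80 0 255;1 -2 80 0 255;1 -2 80 0 255", newtons=60)

```text
time: 6.58
ee_pos: [0.4296, 0.1438, 0.1017]
tcp_rot: [-179.5, -0.6, 65.3]
wrist_force: [-0.9, 0.3, 5.0]
opening: 0.0186
grasp_force: 58.0
```

send_rows(targets="0 0 -5 0 255;0 0 -15 0 255;0 0 -30 0 255;0 0 -45 0 255;1 -1 -65 0 255;1 -1 -85 0 255;1 -1 -110 0 255;1 -1 -140 0 255;1 -1 -165 0 255;1 -1 -165 0 255;1 -1 -165 0 255")

```text
time: 7.95
ee_pos: [0.4295, 0.143, 0.2661]
tcp_rot: [-179.5, -0.5, 65.3]
wrist_force: [-0.1, 0.3, -1.5]
opening: 0.0189
grasp_force: 58.1
```

Run:
```python
from h import *
import cv2
o=bot.get_obs();print(o["ee_pos"],o["tcp_rot"],o["time"],o["opening"],o["grasp_force"],o["q"])
s=camera("scene");d=camera("side");g=lambda i:np.clip(255*(i/255.)**.5,0,255).astype(np.uint8)
cv2.imwrite("pics/l1.png",np.hstack([cv2.resize(g(s)[60:210,150:250],(400,600),interpolation=cv2.INTER_CUBIC),cv2.resize(g(d)[170:320,230:330],(400,600),interpolation=cv2.INTER_CUBIC)]))
c=np.array([485.1,-237]);print(shift(*c))
```

```text
[0.42952548 0.14303006 0.26614477] [-179.52253653   -0.52004526   65.27660397] 7.95 0.018863517219463305 58.10635909438133 [ 17.97309258  -7.33380435   1.88632269  99.21840435   0.70598103
 132.69433235]
[-321.79079251  209.58741916   -4.61991661]
```

View pics/l1.png

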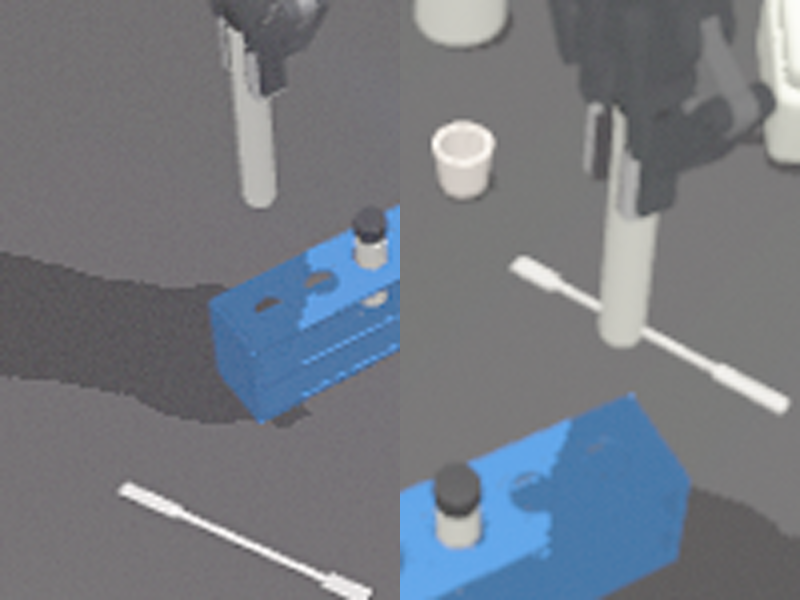

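The tube is gripped and clear of the rack, and hangs upright with its foot at about (214,108) in the scene view and (285,253) in the side view. Now I'll move over the cup.

send_rows(targets="-15 10 -1 0 255;-45 29 -1 0 255;-85 55 -2 0 255;-125 81 -2 0 255;-165 107 -3 0 255;-205 133 -3 0 255;-245 159 -4 0 255;-280 182 -4 0 255;-305 199 -5 0 255;-318 207 -5 0 255;-322 210 -5 0 255;-322 210 -5 0 255;-322 210 -5 0 255;-322 210 -5 0 255")

```text
time: 9.8
ee_pos: [0.4857, -0.2366, 0.2671]
tcp_rot: [-179.6, -0.5, 65.3]
wrist_force: [-0.0, -0.1, -0.3]
opening: 0.0187
grasp_force: 58.2
```

Run:
```python
from h import *
import cv2
print("foot at lift",*tri((214.5,107.5),(285.5,252.5)))
o=bot.get_obs();print(o["ee_pos"],o["tcp_rot"],o["time"],o["opening"],o["grasp_force"])
s=camera("scene");d=camera("side");g=lambda i:np.clip(255*(i/255.)**.5,0,255).astype(np.uint8)
cv2.imwrite("pics/l2.png",np.hstack([cv2.resize(g(s)[170:290,90:170],(400,600),interpolation=cv2.INTER_CUBIC),cv2.resize(g(d)[80:200,310:390],(400,600),interpolation=cv2.INTER_CUBIC)]))
```

```text
foot at lift [426.45811107 140.57566109 177.06969811] 2.7222425070667366
[ 0.48574891 -0.23659063  0.26710143] [-179.55969351   -0.54197806   65.33218325] 9.8 0.01867618593305605 58.16432163119316
```

View pics/l2.png

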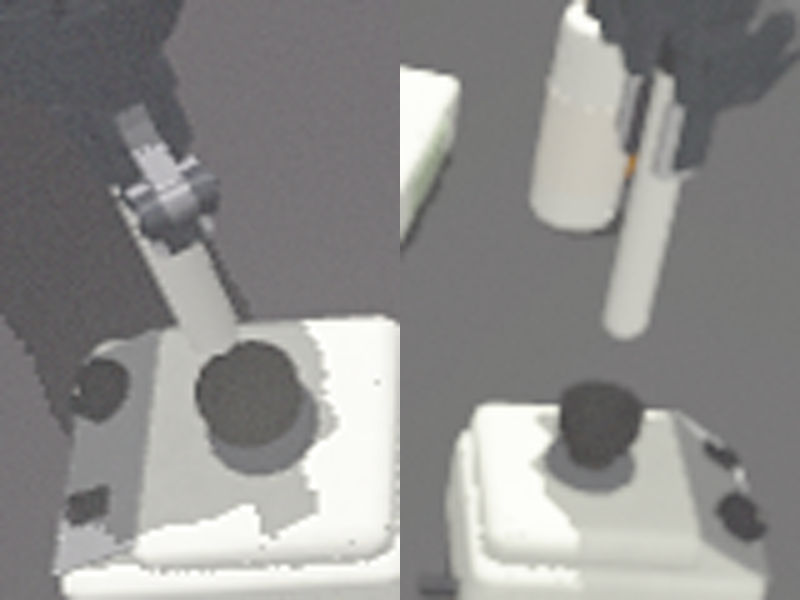

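The side view shows the foot at about (355.6,144), above the cup rim at (350,161.5). In the scene view the foot is at about (132.6,236) and the cup at (139.4,247.5).

Run:
```python
from h import *
np.set_printoptions(precision=1,suppress=True)
a,b=(132.6,235.6),(355.6,143.6)
print(tri(a,b),plane("scene",a,.181)*1e3,plane("side",b,.181)*1e3)
# per-camera reprojection: where cup xy
a,b=(139.4,247.5),(350.3,161.5)
print(tri(a,b),plane("scene",a,.129)*1e3,plane("side",b,.129)*1e3)
# where tip should end up if dropped straight: predicted pixel of the foot for cup xy
for n in("scene","side"):
    m=camera_model(n);P=np.linalg.inv(m["pose"])
    for p in([.4857,-.2366,.181],[.4857,-.2366,.129],[.4857-.001,-.2366+.002,.171]):
        q=m["K"]@(P@[*p,1])[:3];print(n,p,q[:2]/q[2])
```

```text
(array([ 483.2, -240. ,  179.9]), np.float64(5.095728278357504)) [ 486.2 -239.3  181. ] [ 480.9 -240.8  181. ]
(array([ 484.8, -238.2,  125.5]), np.float64(4.067156743724705)) [ 488.5 -238.3  129. ] [ 481.7 -235.3  129. ]
scene [0.4857, -0.2366, 0.181] [133.3 234.4]
scene [0.4857, -0.2366, 0.129] [138.9 246.3]
scene [0.4847, -0.2346, 0.171] [134.6 235.8]
side [0.4857, -0.2366, 0.181] [353.  143.7]
side [0.4857, -0.2366, 0.129] [349.1 160.7]
side [0.4847, -0.2346, 0.171] [352.2 147.5]
```

send_rows(targets="3 0 0 0 255;3 0 10 0 255;3 0 20 0 255;3 0 30 0 255;3 0 35 0 255;3 0 35 0 255;3 0 35 0 255")

```text
time: 10.78
ee_pos: [0.487, -0.2342, 0.2322]
tcp_rot: [-179.6, -0.5, 65.3]
wrist_force: [1.1, 0.8, -0.0]
opening: 0.0188
grasp_force: 58.2
```

Run:
```python
from h import *
import cv2
o=bot.get_obs();print(o["ee_pos"],o["tcp_rot"],o["time"],o["opening"],o["wrist_force"])
s=camera("scene");d=camera("side");g=lambda i:np.clip(255*(i/255.)**.45,0,255).astype(np.uint8)
cv2.imwrite("pics/l3.png",np.hstack([cv2.resize(g(s)[200:275,110:160],(400,600),interpolation=cv2.INTER_CUBIC),cv2.resize(g(d)[110:185,325:375],(400,600),interpolation=cv2.INTER_CUBIC)]))
```

```text
[ 0.48695206 -0.2341829   0.23223899] [-179.57196694   -0.53857038   65.27987969] 10.775 0.01877436312151494 [ 1.07879462  0.84227682 -0.01280689]
```

View pics/l3.png

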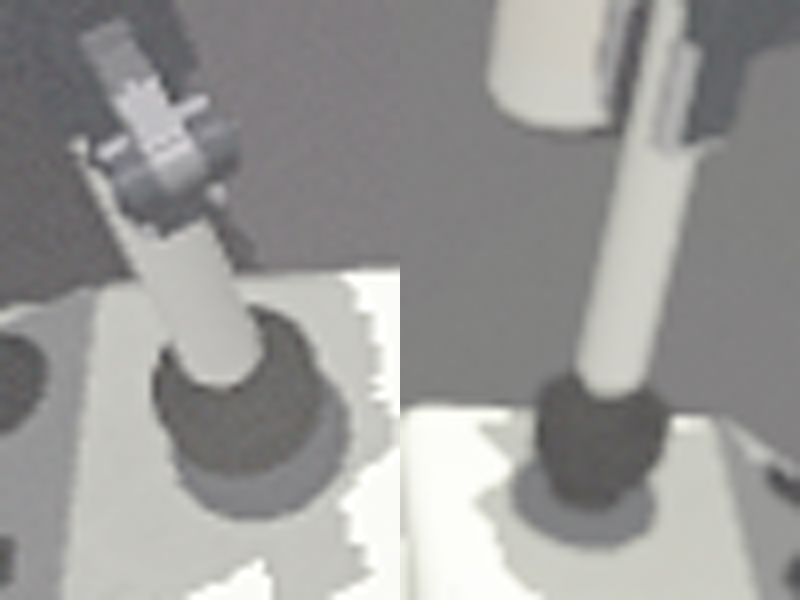

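Run:
```python
from h import *
np.set_printoptions(precision=1,suppress=True)
for n,a,c in(("scene",(137.75,243.5),(139.5,247.5)),("side",(351.1,155),(350.3,161.5))):
    f=plane(n,a,.146)*1e3;k=plane(n,c,.129)*1e3;print(n,f,k,(k-f)[:2])
```

```text
scene [ 488.3 -237.7  146. ] [ 488.6 -238.2  129. ] [ 0.4 -0.5]
side [ 484.7 -238.7  146. ] [ 481.7 -235.3  129. ] [-3.   3.4]
```

The foot is centred over the cup's recess to about 2 mm, with the foot at (138,244) and the cup at (139.5,247.5) in the scene view. I'll lower it into the recess while watching the force.

send_rows(targets="0 -1 2 0 255;0 -1 5 0 255;0 -1 8 0 255;0 -1 11 0 255;0 -1 14 0 255;0 -1 17 0 255;0 -1 17 0 255;0 -1 17 0 255", newtons=80)

```text
time: 11.88
ee_pos: [0.4859, -0.2335, 0.215]
tcp_rot: [-179.5, -0.5, 65.3]
wrist_force: [-0.2, -1.0, -0.8]
opening: 0.0184
grasp_force: 77.2
```

send_rows(targets="0 0 2 0 255;0 0 3 0 255;0 0 4 0 255;0 0 5 0 255;0 0 6 0 255;0 0 7 0 255;0 0 7 0 255;0 0 7 0 255")

```text
time: 12.88
ee_pos: [0.4859, -0.2334, 0.2082]
tcp_rot: [-179.6, -0.5, 65.3]
wrist_force: [-1.6, 0.3, 3.4]
opening: 0.0184
grasp_force: 77.2
```

send_rows(targets="0 0 1 0 255;0 0 2 0 255;0 0 3 0 255;0 0 4 0 255;0 0 5 0 255;0 0 6 0 255;0 0 6 0 255;0 0 6 0 255")

```text
time: 13.88
ee_pos: [0.4859, -0.2334, 0.2026]
tcp_rot: [-179.6, -0.5, 65.3]
wrist_force: [-1.5, 0.3, 8.9]
opening: 0.0185
grasp_force: 77.5
```

send_rows(targets="0 0 0.7 0 255;0 0 0.7 0 255;0 0 0.7 0 255;0 0 0.7 0 255;0 0 0.7 0 255;0 0 0.7 0 255;0 0 0.7 0 255;0 0 0.7 0 255;0 0 0.7 0 255;0 0 0.7 0 255;0 0 0.7 0 255;0 0 0.7 0 255;0 0 0.7 0 255;0 0 0.7 0 255;0 0 0.7 0 255;0 0 0.7 0 255")

```text
time: 15.88
ee_pos: [0.4859, -0.2334, 0.2019]
tcp_rot: [-179.6, -0.5, 65.3]
wrist_force: [-2.0, 1.1, 8.9]
opening: 0.0184
grasp_force: 77.6
```

send_rows(targets="0 0 0 0 255;0 0 0 0 255;0 0 0 0 255;0 0 0 0 255;0 0 0 0 255;0 0 0 0 255;0 0 0 0 255;0 0 0 0 255;0 0 0 0 255;0 0 0 0 255;0 0 0 0 255;0 0 0 0 255;0 0 0 0 255;0 0 0 0 255;0 0 0 0 255;0 0 0 0 255;0 0 0 0 255;0 0 0 0 255")

```text
time: 18.12
ee_pos: [0.4859, -0.2334, 0.202]
tcp_rot: [-179.6, -0.5, 65.3]
wrist_force: [-1.5, -0.1, 9.0]
opening: 0.0181
grasp_force: 77.6
```

Run:
```python
from h import *
import cv2
s=camera("scene");d=camera("side");g=lambda i:np.clip(255*(i/255.)**.45,0,255).astype(np.uint8)
cv2.imwrite("pics/l4.png",np.hstack([cv2.resize(g(s)[200:275,110:160],(400,600),interpolation=cv2.INTER_CUBIC),cv2.resize(g(d)[110:185,325:375],(400,600),interpolation=cv2.INTER_CUBIC)]))
o=bot.get_obs();print(o["time"],o["wrist_force"],o["ee_pos"])
```

```text
18.225 [-1.8532639   0.61358773  8.87249522] [ 0.48593264 -0.23341779  0.20191457]
```

View pics/l4.png

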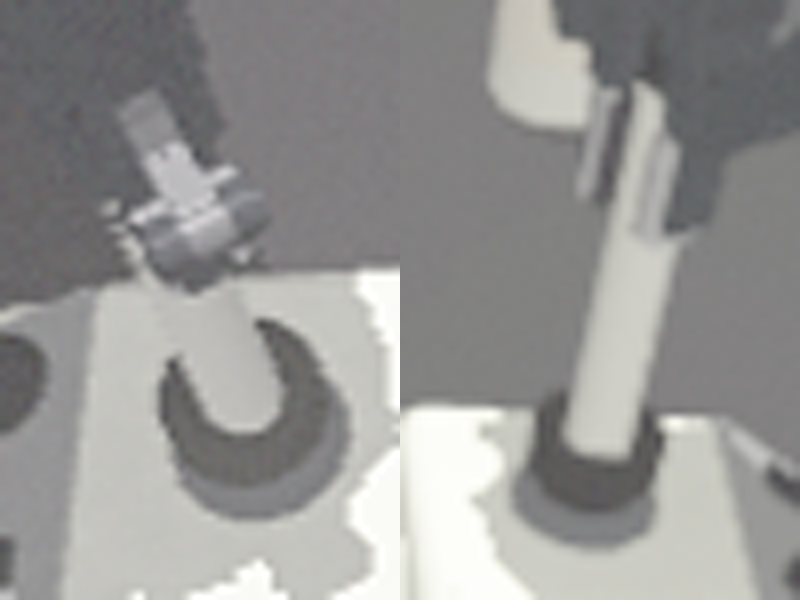

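The foot stands inside the cup's recess, at (240,410) in the left crop and (602,440) in the right. The cup is visibly lower, held with about 9 N (roughly 5 mm down) for over 4 s.

```bash
python3 -c "
from workcell import ticket
print(ticket.job_done())"
```

```text
the job is handed in; nothing more can be done
None
```

The job is handed in: the long tube is still gripped near upright (tool about 0.7° off vertical) with its foot in the mixer cup, pressed with about 9 N (roughly 5 mm down, estimated from the force), and had been held there for over 4 s.

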